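Turn the grooming carousel to bring the hoof pick to the front

ROBOT

A 7-joint arm with a two-finger parallel gripper is mounted at the origin on the work surface. World frame = base frame: x ahead of the robot, y to its left, z up, the work surface at z = 0. Lengths are in m, angles in rad, forces in N, time in s.
With the tool pointing down it reaches from about 0.35 to 0.9 m from the base axis. Payload 7.2 kg.
Tool frame: the origin (TCP) lies at the very end of the fingers, on their centre line; the grasp point (between the pads) lies 19 mm behind it (bot.grip_depth is the distance from the TCP to the grasp point, in m); x points along the fingers, y is the direction in which the jaws open and shut, and the axes are right-handed (so a half turn about x gives the same grasp; the last joint's range is limited). The gripper opens to 85 mm and grips with 20 to 120 N. Pads are 22 mm wide; open, the fingers measure 114 mm over their backs; the gripper's body (76 mm by 85 mm) begins 54 mm behind the grasp point. The pads swing forward as they close: fully open they stand 13 mm farther back than shut.
Start: joints at [1.128, 0.411, -0.013, 1.596, 0.006, 1.134, -0.082], TCP at [0.229, -0.582, 0.231] pointing down, gripper open.
Joint ranges: [-2.95, 2.95], [-0.29, 1.99], [-1.47, 1.44], [0.14, 2.54], [-1.03, 4.17], [0.13, 1.85], [-2.86, 2.86]. Speed limits (rad/s): [2.39, 2.39, 3.01, 3.01, 3.14, 3.14, 3.14].

INTERFACE

Orientations are given as a unit quaternion [w, x, y, z].
In Python, from plant import bot, viewer gives the robot as it stands.
- The arm moves only by the tool play_rows, never from a script. Its arguments are lists of equal length, an entry for each row: "grip": the opening, from 0 (shut) to 1 (fully open); "slide": the shift along the tool's x, y, z in mm, a list of three; "roll": the turn about the tool's x in rad. A call has 1 to 20 rows; each row is the pose to reach, as a shift and turn from the pose commanded when the call began, along the tool's axes at that moment; what a row does not reach only later rows make up. A row lasts 1/10 s, in which the tool goes at most 50 mm and 8.59 degrees, less where a joint would pass 70% of its speed; a pose out of reach is approached as far as the arm can. A call with a gripper value outside its range is refused whole. The fingers move at their own pace and stop on an object; the grip force is fixed at half the most. Time passes only in rows, so rows that repeat a pose let the fingers close. It gives the time, the measured TCP pose, the force and the opening at its end, in the units of the state.
- bot.observe(): the state, without advancing time (a new reading comes with each control period).
- viewer.camera(name): name is "scene" or "top" or "wrist"; returns a dict with "img" (384x512x3 uint8, red, green, blue), "z_map" (384x512 float32, m along the optical axis (not along the pixel's ray), 0 where there is no reading), "fx", "fy", "cx", "cy" (pixels), "position" and "rotation" of the camera in the world; the wrist camera has in their place "T_tool_cam" (4x4, takes a point from camera to tool coordinates, whose origin is the TCP and whose axes are the tool frame's). Camera axes: x right, y down, z forward; pixel columns grow to the right and rows downward; lengths in m; the calibration is good to about 2 mm. A picture is of the moment at which its call begins: read the wrist's pose just before it.
- bot.hand_in(): hands the job in, once; it reports no verdict.
The state is a dict: "clock": time; "joints": joint angles; "dq": joint speeds; "effort": joint torques, N m; "eef_pos": TCP position; "tcp_rot": TCP orientation; "contact_force": force on the tool from outside, world axes, zero at the start; "moment": the same for the moment, N m; "finger_gap": opening from 0.0 (shut) to 1.0 (fully open).
Only numpy, scipy, OpenCV 4.12 (cv2) and the standard library are available. Lean on these libraries where they do the work, as an engineer would, in place of code of your own. Each camera call takes 0.05 s, during which the arm holds its last target.

TASK

The hoof pick is needed next. With a fingertip, push the rim of the grooming carousel round until the compartment that holds the hoof pick faces squarely to the front (centred on the front edge of the square wooden board the carousel stands on, the edge on the robot's side), and leave the carousel standing still there. Do not touch or lift any of the tools in it or the cross divider between them, and leave everything else on the bench where it is.

Things in the scene. Friction and masses are not known exactly. Their poses are not given: they have to be found in the camera images.
- base: square brown wooden board 360 x 360 x 18 mm, screwed to the bench, with a 75 mm radius bearing plate on it that carries the carousel. Origin: centre of its underside, on the carousel's turning axis, at bench height. Its -x axis points to its front edge, the one on the robot's side (the board may stand up to 0.3 rad askew to the bench); z up
- carousel: round grey plastic turntable tray on the board, 300 mm across, underside 28 mm and rim top 66 mm above the bench. Turns either way, no stops, about its vertical centre axis, stiff enough (0.25 N m: about 1.5 N at the rim) to stay where it is left. Origin: centre of its underside, on that axis. Its x axis points through the middle of the hoof pick's compartment and turns with it; z up
- grip_lug (a point): outer face middle of one of eight equal grip lugs on the outside of the rim, for a fingertip beside the rim to push against: upright ribs 12 mm thick, from radius 150 to 173 mm, standing on a 5 mm flange (top at 33 mm) up to 65 mm above the bench, at 22.5, 67.5, 112.5 ... degrees from the carousel's x axis. This one is at 22.5 degrees, 48 mm above the bench
- divider: upright grey cross, 46 mm high and 5 mm thick with a 40 mm hub, fixed in the tray: parts it into four quarter-circle compartments, walls at 45, 135, 225, 315 degrees from the carousel's x axis, top 82 mm above the bench (hub 86 mm). Origin on the axis, on the tray's floor. Not to be touched
- front_of_bay (a point): point on top of the carousel's rim at the middle of the hoof pick's compartment, 150 mm from the turning axis and 66 mm above the bench; turns with the carousel
- hoof_pick: steel hoof pick of 9 mm rod, 130 mm long, with a looped handle and a bent flat pick end, lying loose and flat on the floor of its compartment, crosswise to the radius. Origin: underside of the shank, near its middle
- curry_comb: black hard-plastic oval curry comb, 120 x 66 x 40 mm, loose in the compartment at 90 degrees (anticlockwise from above) from the hoof pick's. Origin: centre of its underside
- brush: wooden-backed brush 122 x 48 x 44 mm, loose in the compartment opposite the hoof pick's. Origin: centre of its underside
- salve_tin: round metal tin, 76 mm across and 40 mm high, loose in the compartment at 270 degrees. Origin: centre of its underside
- pick_bay (a point): middle of the floor of the hoof pick's compartment, 95 mm from the turning axis, 36 mm above the bench
- curry_bay (a point): the same point of the curry comb's compartment
- brush_bay (a point): the same point of the brush's compartment
- tin_bay (a point): the same point of the salve tin's compartment
- bucket_lid: orange plastic bucket lid 304 mm across, 22 mm high, flat on the bench to the near right. Origin: centre of its underside. Leave alone
- feed_scoop: stainless half-round feed scoop, 190 mm long trough 120 mm wide, D handle, 72 mm high, on the bench right of the board. Origin under its trough. Leave alone
- horseshoe: steel horseshoe about 130 x 125 x 9 mm lying just left of the board. Origin: centre of its underside. Leave alone
- mane_comb: aluminium comb 100 x 40 x 6 mm lying just left of the board. Origin: centre of its underside. Leave alone
Not all that is in view belongs to the job. Of the things that look like the hoof_pick, the larger one is meant. Leave any blue look-alike of the curry_comb alone.

How it is judged:
By the outcome, as a careful person would: the job done as asked, in the order asked, and still so for the second after the job is handed in, with the robot touching nothing.
It also fails if it takes over 72 s, if anything falls off the work surface, if the arm or the gripper's body presses on something with over 40 N, if the wrist force passes 120 N, or if a joint passes its speed limit or range.

## Working session

There is one attempt and no reset: what is moved stays moved. The work goes in short steps, Python scripts to look and compute and a tool call to move; the robot and the scene stay as the last step left them, time stands still between calls to the robot, and variables do not carry over. Pictures are saved under pics/ and viewed, and the job is handed in when it is done.

Besides the shell and the picture viewer there is one more tool, called after "Emit:" in YAML: its name, and indented under it one key for each argument. play_rows: Moves the arm, as the interface text tells. Its arguments: {"type":"object","properties":{"grip":{"type":"array","items":{"type":"number"}},"slide":{"type":"array","items":{"type":"array","items":{"type":"number"}}},"roll":{"type":"array","items":{"type":"number"}}},"required":["grip","slide","roll"]}

```bash
mkdir -p pics; ls; python3 - <<'E'
from plant import bot, viewer
import cv2, numpy as np, pickle
s=bot.observe();print(s)
for n in ("scene","top"):
    c=viewer.camera(n); pickle.dump(c,open(f"pics/{n}0.pkl","wb"))
    cv2.imwrite(f"pics/{n}0.png",c["img"][:,:,::-1]); print(n,c["position"],c["rotation"],c["fx"],c["cx"],c["cy"])
E
```

```text
pics
{'clock': 0.0, 'joints': array([ 1.12777672,  0.4118753 , -0.01271543,  1.59706626,  0.00559977,
        1.13431399, -0.08221394]), 'dq': array([ 1.26027032e-03, -3.46564534e-04, -1.33725650e-03, -1.93925726e-05,
        3.92677384e-04,  1.86479519e-03,  2.29175209e-04]), 'effort': array([ 6.68295797e-04, -6.00628710e+01,  6.82322625e-01, -2.99420267e+01,
        1.38845877e-02,  1.06053942e-02, -1.77954684e-05]), 'eef_pos': array([ 0.22859005, -0.58114732,  0.2304593 ]), 'tcp_rot': array([-0.13119281, -0.69457763, -0.13230546,  0.69487094]), 'contact_force': array([ 0.07213142, -0.08621551,  0.25012869]), 'moment': array([ 0.03106034, -0.00429902, -0.00935265]), 'finger_gap': 0.9995261460477853}
scene [1.25149891 0.10410273 1.09223229] [-0.19820505  0.57813957  0.75252831 -0.24529686] 354.06977806555835 258.18143961957804 186.40424843927616
top [ 0.38323946 -0.09471635  1.27877654] [-0.05138534  0.70796994 -0.70290994  0.04534004] 440.11263260709893 259.44430260216416 191.99406889518582
```

View pics/scene0.png

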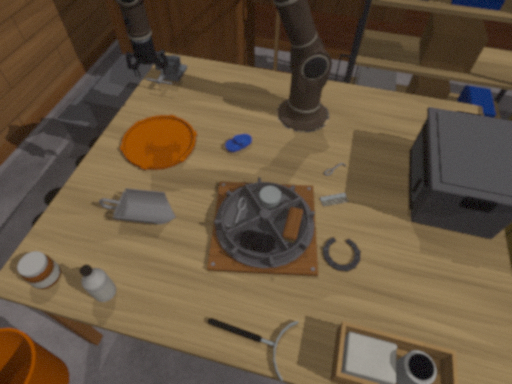

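View pics/top0.png

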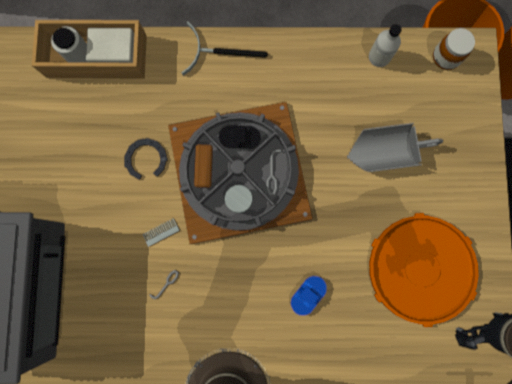

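Top view: the candidates for the hoof pick are the one in the tray at about (272,170) and a small one loose on the bench at (165,285). The handled tool at (230,50) has a black handle and a curved blade, so it's not a match. The tray one is larger and lies in the compartment, so I choose it. I'll check it in a close crop and measure.

```bash
cat > h.py <<'E'
import numpy as np, cv2
from scipy.spatial.transform import Rotation as R
def rot(q): q=np.asarray(q,float); return q if q.ndim==2 else R.from_quat(q,scalar_first=True).as_matrix()
def cloud(c):
    z=c["z_map"]; v,u=np.indices(z.shape)
    P=np.stack([(u-c["cx"])/c["fx"]*z,(v-c["cy"])/c["fy"]*z,z],-1)
    return P@rot(c["rotation"]).T+c["position"]
def toworld(c,u,v,h):
    d=rot(c["rotation"])@np.array([(u-c["cx"])/c["fx"],(v-c["cy"])/c["fy"],1.]); p=c["position"]
    return p+d*(h-p[2])/d[2]
def topix(c,p):
    q=(np.asarray(p)-c["position"])@rot(c["rotation"]); return q[...,0]/q[...,2]*c["fx"]+c["cx"],q[...,1]/q[...,2]*c["fy"]+c["cy"]
def warp(c,h,x0,x1,y0,y1,s=0.001):
    # orthophoto at height h: row0 = x1, col0=y1
    xs=np.arange(x1,x0,-s); ys=np.arange(y1,y0,-s)
    X,Y=np.meshgrid(xs,ys,indexing='ij'); u,v=topix(c,np.stack([X,Y,np.full_like(X,h)],-1))
    return cv2.remap(c["img"],u.astype('f4'),v.astype('f4'),cv2.INTER_CUBIC)
E
python3 - <<'E'
import pickle; from h import *
c=pickle.load(open("pics/top0.pkl","rb")); P=cloud(c)
for (u,v) in [(350,60),(100,150),(205,165),(300,215),(238,197)]: print(u,v,P[v,u].round(4))
im=c["img"][90:260,140:340]; cv2.imwrite("pics/crop0.png",cv2.resize(im[:,:,::-1],None,fx=4,fy=4,interpolation=cv2.INTER_CUBIC)[:600,:800])
# rim
for n in("top","scene"):
    c=pickle.load(open(f"pics/{n}0.pkl","rb")); o=warp(c,0.066,0.2,0.7,-0.25,0.25,.001); cv2.imwrite(f"pics/ortho_{n}.png",o[:,:,::-1])
E
```

```text
350 60 [ 0.9705 -0.3576 -0.0053]
100 150 [ 0.6829  0.3938 -0.0014]
205 165 [0.6228 0.0678 0.081 ]
300 215 [ 0.4906 -0.1997  0.023 ]
238 197 [ 0.5351 -0.0246  0.0721]
```

View pics/crop0.png

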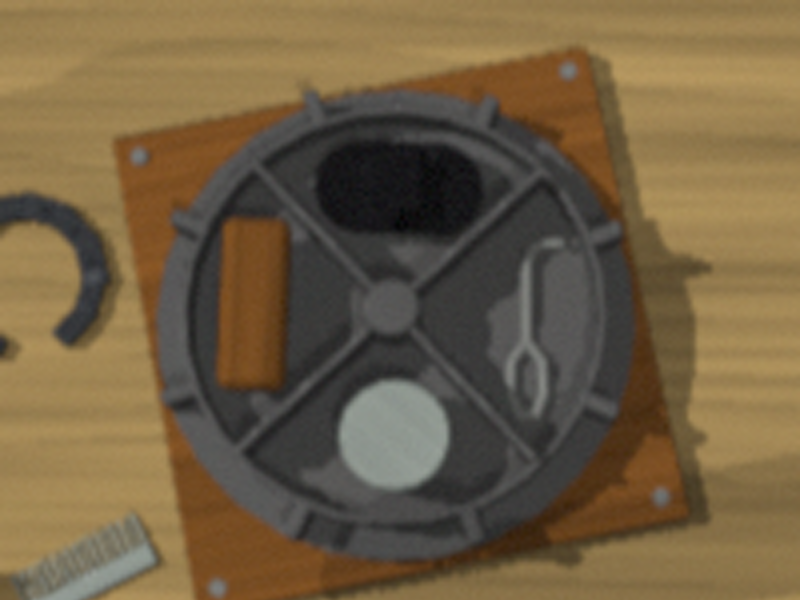

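View pics/ortho_top.png

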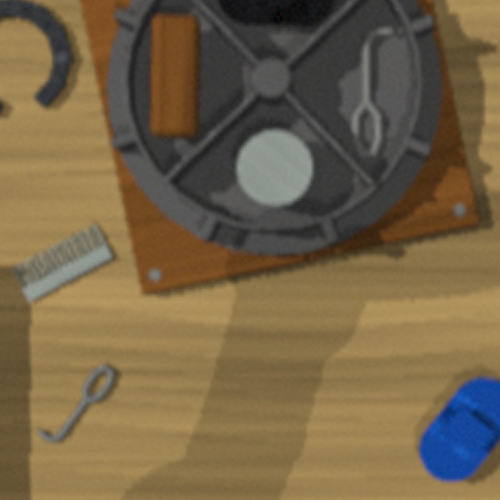

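The close crop confirms it. The large pick lies crosswise in the right-hand (-y) compartment, with the tin in front of it clockwise. The board is askew by about 13°. Next I'll measure the angles.

```bash
cat > m.py <<'E'
from h import *
from scipy.optimize import minimize
def board(c):
    o=warp(c,0.018,0.35,0.85,-0.28,0.28,.0005); hsv=cv2.cvtColor(o,cv2.COLOR_RGB2HSV)
    m=((hsv[...,1]>140)&(hsv[...,0]<14)&(hsv[...,2]>35)).astype('u1')
    m=cv2.morphologyEx(m,cv2.MORPH_OPEN,np.ones((9,9)))
    n,l,st,_=cv2.connectedComponentsWithStats(m); 
    ids=[i for i in range(1,n) if st[i,4]>2500 and np.hypot(st[i,0]+st[i,2]/2-560,st[i,1]+st[i,3]/2-500)<450]
    m=np.isin(l,ids).astype('u1'); pts=cv2.findNonZero(m); r=cv2.minAreaRect(pts)
    (cx,cy),(w,h),a=r
    return np.array([.85-cy*.0005,.28-cx*.0005]),(w*.0005,h*.0005),a,o,m
def carousel(c,c0):
    # rim & walls: divider wall profile at h=.082 ; lugs at .065
    g=lambda p:cv2.remap(cv2.cvtColor(c["img"],cv2.COLOR_RGB2GRAY).astype('f4'),*[q.astype('f4') for q in topix(c,p)],cv2.INTER_CUBIC)
    r=np.linspace(.03,.135,80)
    def score(x,y,th):
        s=0
        for k in range(4):
            a=th+np.pi/4+k*np.pi/2; d=np.array([np.cos(a),np.sin(a)]); n=np.array([-d[1],d[0]])
            def L(off):
                q=np.array([x,y])+r[:,None]*d+off*n; return g(np.concatenate([q,np.full((80,1),.082)],1)[None])[0]
            s+=np.mean(np.clip(L(0)+.5*(L(.0015)+L(-.0015))-L(.007)-L(-.007),-30,60))
        return s
    best=max(((score(c0[0],c0[1],t),t) for t in np.deg2rad(np.arange(0,90,1.))))
    f=minimize(lambda v:-score(c0[0]+v[0]/100,c0[1]+v[1]/100,best[1]+v[2]),[0,0,0],method='Nelder-Mead',options=dict(initial_simplex=[[0,0,0],[.3,0,0],[0,.3,0],[0,0,.03]]))
    v=f.x; return np.array([c0[0]+v[0]/100,c0[1]+v[1]/100]),np.rad2deg(best[1]+v[2]),-f.fun
E
python3 - <<'E'
import pickle; from m import *
for n in("top","scene"):
    c=pickle.load(open(f"pics/{n}0.pkl","rb"))
    b=board(c); print(n,b[:3]); 
    o=b[3].copy(); o[b[4]>0]=o[b[4]>0]//2+[0,120,0]; cv2.imwrite(f"pics/bm_{n}.png",cv2.resize(o,None,fx=.5,fy=.5)[:,:,::-1])
    print(carousel(c,b[0]))
E
```

```text
Traceback (most recent call last):
  File "m.py", line 9, in board
    m=np.isin(l,ids).astype('u1'); pts=cv2.findNonZero(m); r=cv2.minAreaRect(pts)
                                                             ~~~~~~~~~~~~~~~^^^^^
cv2.error: OpenCV(4.12.0) /io/opencv/modules/imgproc/src/convhull.cpp:143: error: (-215:Assertion failed) total >= 0 && (depth == CV_32F || depth == CV_32S) in function 'convexHull'
```

```bash
python3 - <<'E'
import pickle; from m import *
c=pickle.load(open("pics/top0.pkl","rb")); hsv=cv2.cvtColor(c["img"],cv2.COLOR_RGB2HSV)
for u,v in [(180,135),(275,112),(197,235),(300,210),(297,130),(178,160),(240,232),(330,130),(120,230)]: print((u,v),hsv[v,u])
E
```

```text
(180, 135) [ 15 189 123]
(275, 112) [ 15 178 126]
(197, 235) [ 14 169 119]
(300, 210) [ 15 178 116]
(297, 130) [ 19 126 113]
(178, 160) [ 14 180 125]
(240, 232) [ 14 178 102]
(330, 130) [ 19 113 153]
(120, 230) [ 19 121 168]
```

```bash
sed -i 's/>140)&(hsv\[...,0\]<14)/>145)\&(hsv[...,0]<18)/' m.py; python3 - <<'E'
import pickle; from m import *
for n in("top","scene"):
    c=pickle.load(open(f"pics/{n}0.pkl","rb"))
    b=board(c); print(n,b[:3]); 
    o=b[3].copy(); o[b[4]>0]=o[b[4]>0]//2+np.array([0,120,0],'u1'); cv2.imwrite(f"pics/bm_{n}.png",cv2.resize(o,None,fx=.5,fy=.5)[:,:,::-1])
    print(carousel(c,b[0]))
E
```

```text
top (array([ 0.61806908, -0.02271225]), (0.3606500244140625, 0.3600086975097656), 77.94007873535156)
(array([ 0.61956169, -0.02162693]), np.float64(88.65649491687395), np.float64(206.43125915527344))
scene (array([ 0.62638852, -0.02285272]), (0.36002386474609377, 0.35647393798828125), 77.95063781738281)
(array([ 0.6220771, -0.0214667]), np.float64(88.58806474486836), np.float64(102.42398071289062))
```

View pics/bm_top.png

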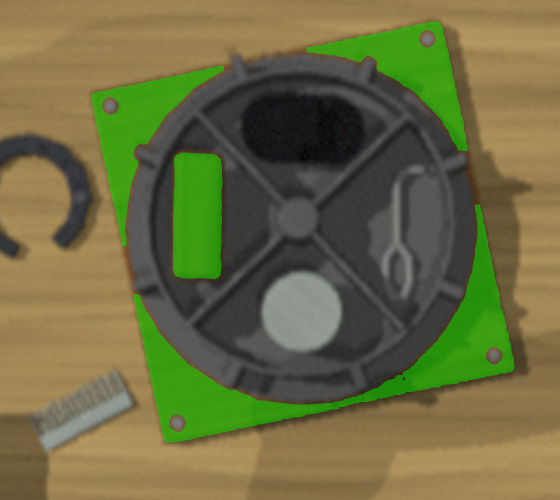

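View pics/bm_scene.png

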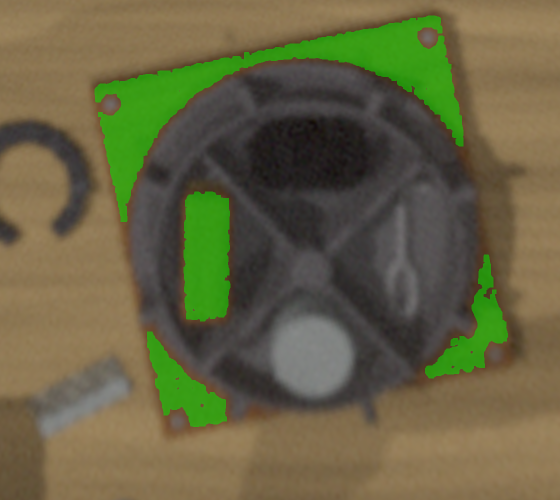

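```bash
python3 - <<'E'
from plant import bot, viewer
from m import *
s=bot.observe(); M=rot(s["tcp_rot"]); print(M.round(3)); print("yaw of tool y,z",np.rad2deg(np.arctan2(M[1,1:],M[0,1:])))
c=viewer.camera("wrist"); print(c["T_tool_cam"]); cv2.imwrite("pics/wrist0.png",c["img"][:,:,::-1])
c=viewer.camera("top"); print(board(c)[:3],carousel(c,np.array([.619,-.022])))
E
```

```text
[[-0.001  0.366 -0.931]
 [ 0.001 -0.931 -0.366]
 [-1.    -0.001  0.   ]]
yaw of tool y,z [ -68.52302457 -158.52301668]
[[-4.85338924e-04 -2.65001330e-01  9.64247924e-01 -1.41006697e-01]
 [ 9.99999411e-01  8.07485253e-04  7.25252591e-04  5.53055957e-04]
 [-9.70808881e-04  9.64247708e-01  2.65000782e-01 -6.74611403e-02]
 [ 0.00000000e+00  0.00000000e+00  0.00000000e+00  1.00000000e+00]]
(array([ 0.61789107, -0.02277203]), (0.36100848388671875, 0.35988726806640625), 77.98334503173828) (array([ 0.61954041, -0.0216117 ]), np.float64(88.68807366276457), np.float64(207.13577270507812))
```

View pics/wrist0.png

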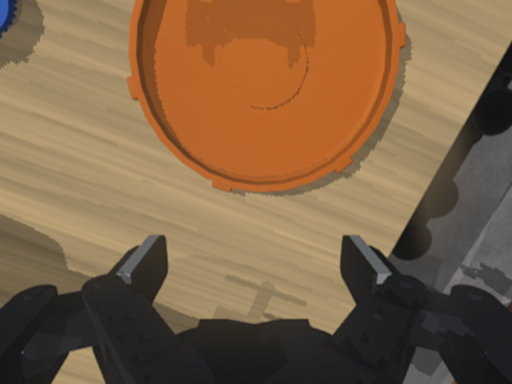

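```bash
cat > plan.py <<'E'
from plant import bot
from h import *
C=np.array([.619,-.022])
def tool(goals):
    """goals: list of (angle deg, radius, z); tool z axis kept radial outward -> rows"""
    s=bot.observe(); M=rot(s["tcp_rot"]); p=s["eef_pos"]; yz=np.rad2deg(np.arctan2(M[1,2],M[0,2]))
    for a,r,z in goals:
        t=np.deg2rad(a); w=np.array([*(C+r*np.array([np.cos(t),np.sin(t)])),z])
        d=M.T@(w-p)*1000; roll=-((a-yz+180)%360-180)
        print(a,d.round(0).astype(int).tolist(),"roll",round(np.deg2rad(roll),3))
E
python3 -c "
from plan import *
tool([(258,.168,.231),(258,.168,.045)])"
```

```text
258 [0, -237, -475] roll -0.987
258 [186, -237, -475] roll -0.987
```

Emit:
play_rows:
  grip: [0, 0, 0, 0, 0, 0, 0, 0, 0, 0, 0, 0, 0, 0, 0, 0]
  slide:
    - [0, -20, -40]
    - [0, -40, -80]
    - [0, -60, -120]
    - [0, -80, -160]
    - [0, -100, -200]
    - [0, -120, -240]
    - [0, -140, -280]
    - [0, -160, -320]
    - [0, -180, -360]
    - [0, -200, -400]
    - [0, -220, -440]
    - [0, -237, -475]
    - [0, -237, -475]
    - [0, -237, -475]
    - [0, -237, -475]
    - [0, -237, -475]
  roll: [-0.1, -0.2, -0.3, -0.4, -0.5, -0.6, -0.7, -0.8, -0.9, -0.987, -0.987, -0.987, -0.987, -0.987, -0.987, -0.987]

```text
clock: 1.8
eef_pos: [0.5832, -0.1889, 0.2313]
tcp_rot: [-0.445, -0.55, -0.444, 0.55]
contact_force: [-0.2, 0.3, -0.2]
finger_gap: -0.004
```

```bash
python3 - <<'E'
from plant import bot, viewer
from plan import *
s=bot.observe(); print(s["eef_pos"],s["finger_gap"],s["clock"],s["contact_force"])
c=viewer.camera("wrist"); cv2.imwrite("pics/wrist1.png",c["img"][:,:,::-1])
tool([(258,.168,.231),(258,.168,.045)])
E
```

```text
[ 0.58315017 -0.18892788  0.2312504 ] -0.0041623105701331835 1.8 [-0.20004974  0.33643477 -0.24615661]
258 [0, 0, -3] roll -0.002
258 [186, 0, -3] roll -0.002
```

View pics/wrist1.png

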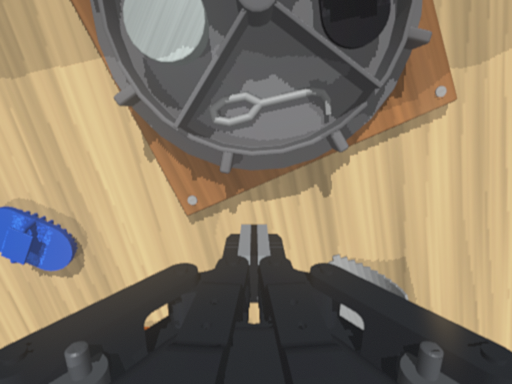

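The wrist view shows the shut fingertip at (255,230), between the lugs at (228,160) and (340,138). That's behind the lug to be pushed, on the pick's compartment. I'll lower it now.

Emit:
play_rows:
  grip: [0, 0, 0, 0, 0, 0, 0, 0, 0]
  slide:
    - [30, 0, -1]
    - [60, 0, -1]
    - [90, 0, -1]
    - [120, 0, -1]
    - [145, 0, -1]
    - [165, 0, -1]
    - [180, 0, -1]
    - [186, 0, -1]
    - [186, 0, -1]
  roll: [0, 0, 0, 0, 0, 0, 0, 0, 0]

```text
clock: 2.75
eef_pos: [0.5839, -0.1865, 0.0449]
tcp_rot: [-0.445, -0.549, -0.445, 0.55]
contact_force: [-0.8, 0.7, -0.6]
finger_gap: -0.0
```

```bash
python3 - <<'E'
from plan import *
from plant import viewer
s=bot.observe(); print(s["eef_pos"],s["contact_force"])
d=s["eef_pos"][:2]-C; print(np.hypot(*d),np.rad2deg(np.arctan2(d[1],d[0]))%360)
c=viewer.camera("top"); im=c["img"][90:260,140:340]; cv2.imwrite("pics/crop1.png",cv2.resize(im[:,:,::-1],None,fx=4,fy=4,interpolation=cv2.INTER_CUBIC)[:600,:800])
tool([(258-2*k,.169,.045) for k in range(1,21)])
E
```

```text
[ 0.58385662 -0.18653158  0.0448741 ] [-0.78126413  0.71280556 -0.55251642]
0.16824297283462547 257.94299932335736
256 [1, -6, 1] roll 0.035
254 [1, -12, 0] roll 0.07
252 [1, -18, 0] roll 0.105
250 [1, -24, -1] roll 0.14
248 [1, -30, -2] roll 0.175
246 [1, -36, -3] roll 0.209
244 [1, -41, -4] roll 0.244
242 [1, -47, -6] roll 0.279
240 [1, -53, -7] roll 0.314
238 [1, -58, -9] roll 0.349
236 [1, -64, -11] roll 0.384
234 [1, -69, -14] roll 0.419
232 [1, -75, -16] roll 0.454
230 [1, -80, -19] roll 0.489
228 [1, -85, -22] roll 0.524
226 [1, -90, -25] roll 0.559
224 [1, -95, -28] roll 0.593
222 [1, -100, -31] roll 0.628
220 [1, -104, -35] roll 0.663
218 [1, -109, -39] roll 0.698
```

View pics/crop1.png

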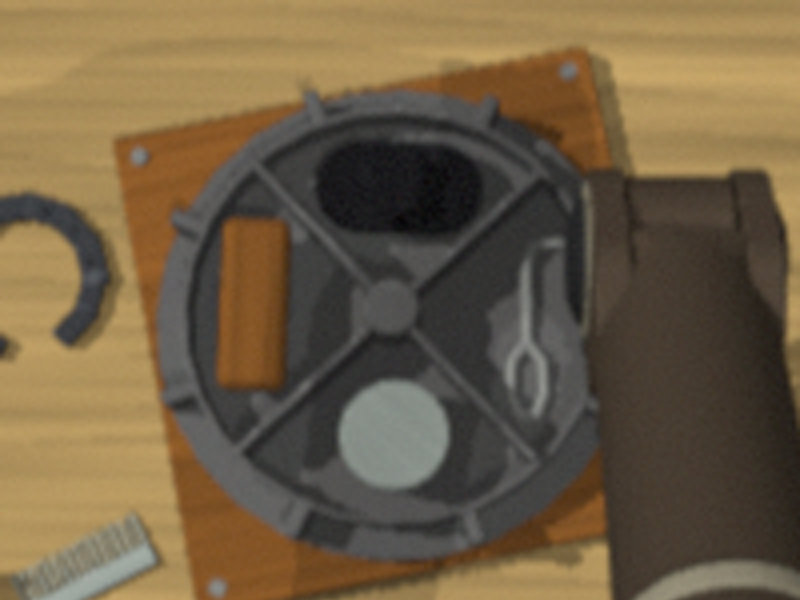

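The top view shows the carousel unmoved, with the pick at crop pixel (530,330) and the arm to the right. I'll start the push.

Emit:
play_rows:
  grip: [0, 0, 0, 0, 0, 0, 0, 0, 0, 0, 0, 0, 0, 0, 0, 0, 0, 0, 0, 0]
  slide:
    - [0, -6, 1]
    - [0, -12, 0]
    - [0, -18, 0]
    - [0, -24, -1]
    - [0, -30, -2]
    - [0, -36, -3]
    - [0, -41, -4]
    - [0, -47, -6]
    - [0, -53, -7]
    - [0, -58, -9]
    - [0, -64, -11]
    - [0, -69, -14]
    - [0, -75, -16]
    - [0, -80, -19]
    - [0, -85, -22]
    - [0, -90, -25]
    - [0, -95, -28]
    - [0, -100, -31]
    - [0, -104, -35]
    - [0, -109, -39]
  roll: [0.035, 0.07, 0.105, 0.14, 0.175, 0.209, 0.244, 0.279, 0.314, 0.349, 0.384, 0.419, 0.454, 0.489, 0.524, 0.559, 0.593, 0.628, 0.663, 0.698]

```text
clock: 4.8
eef_pos: [0.4864, -0.126, 0.0467]
tcp_rot: [0.23, 0.67, 0.228, -0.668]
contact_force: [1.2, -1.4, 0.6]
finger_gap: -0.001
```

```bash
python3 - <<'E'
from plan import *
from plant import viewer
from m import carousel
s=bot.observe(); print(s["eef_pos"],s["contact_force"])
d=s["eef_pos"][:2]-C; a=np.rad2deg(np.arctan2(d[1],d[0]))%360; print(np.hypot(*d),a)
c=viewer.camera("top"); print(carousel(c,C)); im=c["img"][90:260,140:340]; cv2.imwrite("pics/crop2.png",cv2.resize(im[:,:,::-1],None,fx=4,fy=4,interpolation=cv2.INTER_CUBIC)[:600,:800])
E
```

```text
[ 0.48638526 -0.12597945  0.04665066] [ 1.16597248 -1.42989691  0.5760174 ]
0.16851823517884845 218.09898526453102
(array([ 0.61991872, -0.02157002]), np.float64(53.23512561003361), np.float64(205.4419403076172))
```

View pics/crop2.png

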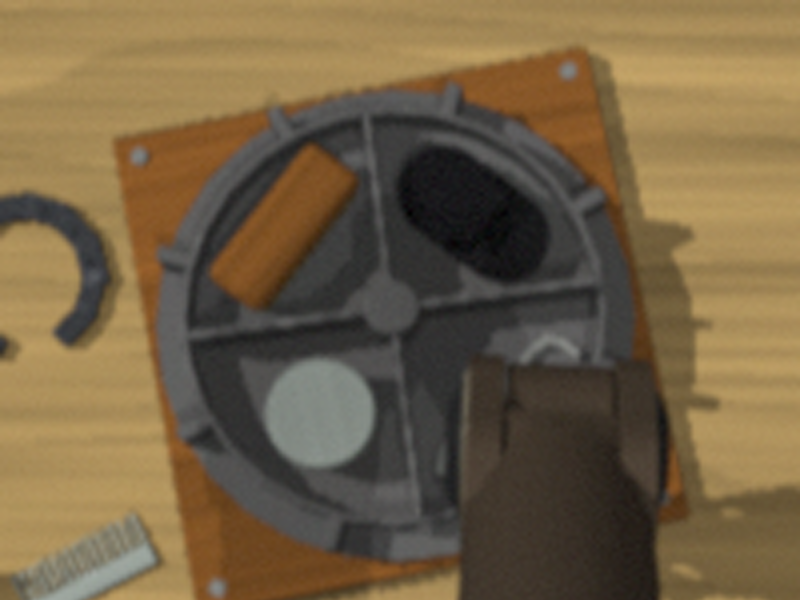

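The push works. The pick bay is now at 233.2° and the target is 192.0°, so about 41° remain. I'll push to a few degrees short and measure again.

```bash
python3 - <<'E'
from plan import *
tool([(218-1.9*k,.169,.045) for k in range(1,21)])
E
```

```text
216.1 [1, -5, 0] roll 0.029
214.2 [1, -10, 0] roll 0.062
212.3 [1, -16, 0] roll 0.095
210.4 [1, -21, -1] roll 0.128
208.5 [1, -27, -2] roll 0.162
206.6 [1, -32, -3] roll 0.195
204.7 [1, -38, -4] roll 0.228
202.8 [1, -43, -5] roll 0.261
200.9 [1, -49, -7] roll 0.294
199.0 [1, -54, -8] roll 0.327
197.1 [1, -59, -10] roll 0.36
195.2 [1, -64, -12] roll 0.394
193.3 [1, -70, -15] roll 0.427
191.4 [1, -75, -17] roll 0.46
189.5 [1, -80, -20] roll 0.493
187.6 [1, -85, -22] roll 0.526
185.7 [1, -89, -25] roll 0.559
183.8 [1, -94, -28] roll 0.593
181.9 [1, -99, -32] roll 0.626
180.0 [1, -103, -35] roll 0.659
```

Emit:
play_rows:
  grip: [0, 0, 0, 0, 0, 0, 0, 0, 0, 0, 0, 0, 0, 0, 0, 0, 0, 0, 0, 0]
  slide:
    - [0, -5, 0]
    - [0, -10, 0]
    - [0, -16, 0]
    - [0, -21, -1]
    - [0, -27, -2]
    - [0, -32, -3]
    - [0, -38, -4]
    - [0, -43, -5]
    - [0, -49, -7]
    - [0, -54, -8]
    - [0, -59, -10]
    - [0, -64, -12]
    - [0, -70, -15]
    - [0, -75, -17]
    - [0, -80, -20]
    - [0, -85, -22]
    - [0, -89, -25]
    - [0, -94, -28]
    - [0, -99, -32]
    - [0, -103, -35]
  roll: [0.029, 0.062, 0.095, 0.128, 0.162, 0.195, 0.228, 0.261, 0.294, 0.327, 0.36, 0.394, 0.427, 0.46, 0.493, 0.526, 0.559, 0.593, 0.626, 0.659]

```text
clock: 6.85
eef_pos: [0.4501, -0.0228, 0.0462]
tcp_rot: [0.001, 0.708, 0.001, -0.707]
contact_force: [-0.3, -1.9, 0.7]
finger_gap: 0.001
```

```bash
cat > chk.py <<'E'
from plan import *
from plant import viewer
from m import carousel,board
import sys
s=bot.observe(); print(s["clock"],s["eef_pos"],s["contact_force"])
d=s["eef_pos"][:2]-C; a=np.rad2deg(np.arctan2(d[1],d[0]))%360; print(np.hypot(*d),a)
c=viewer.camera("top"); print(carousel(c,C)); im=c["img"][90:260,140:340]; cv2.imwrite(f"pics/crop{sys.argv[1]}.png",cv2.resize(im[:,:,::-1],None,fx=4,fy=4,interpolation=cv2.INTER_CUBIC)[:600,:800])
E
python3 chk.py 3; python3 -c "
from plan import *
tool([(a,.169,.045) for a in (179,178,177,176.5,176)])"
```

```text
6.85 [ 0.45012276 -0.0227894   0.04615585] [-0.31998131 -1.86750216  0.72545415]
0.1688790864622235 180.26781984964606
(array([ 0.61992973, -0.02149446]), np.float64(15.912122609047115), np.float64(210.54161071777344))
179 [1, -3, 0] roll 0.019
178 [1, -6, 0] roll 0.036
177 [1, -9, 0] roll 0.054
176.5 [1, -10, 0] roll 0.063
176 [1, -12, 0] roll 0.071
```

View pics/crop3.png

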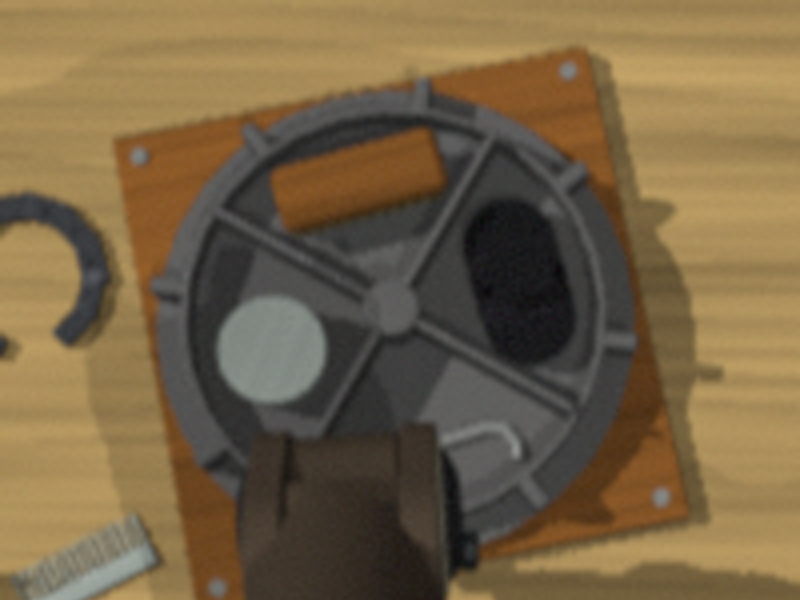

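The bay is at 195.9°, so 3.9° (about 11 mm) remain. I'll finish slowly.

Emit:
play_rows:
  grip: [0, 0, 0, 0, 0, 0, 0, 0]
  slide:
    - [0, -2, 0]
    - [0, -4, 0]
    - [0, -6, 0]
    - [0, -8, 0]
    - [0, -9.5, 0]
    - [0, -11, 0]
    - [0, -11, 0]
    - [0, -11, 0]
  roll: [0.012, 0.024, 0.036, 0.048, 0.058, 0.067, 0.067, 0.067]

```text
clock: 7.7
eef_pos: [0.4495, -0.0115, 0.0451]
tcp_rot: [0.022, -0.707, 0.022, 0.707]
contact_force: [0.0, -0.3, 0.1]
finger_gap: -0.004
```

```bash
python3 chk.py 4
```

```text
7.7 [ 0.44954955 -0.01146253  0.04514881] [ 0.02709918 -0.33760301  0.05165396]
0.16977777690617288 176.44157751633122
(array([ 0.61983931, -0.02166894]), np.float64(11.975279308788492), np.float64(205.97312927246094))
```

The bay is now at 191.98° against a target of 192.05°. I'll back off the lug, lift, and move clear for a check without the arm in the way.

Emit:
play_rows:
  grip: [0, 0, 0, 0, 0, 0, 0, 0, 0, 0, 0, 0]
  slide:
    - [0, 4, 0]
    - [0, 8, 2]
    - [0, 12, 4]
    - [-10, 12, 5]
    - [-40, 12, 5]
    - [-80, 12, 5]
    - [-120, 12, 5]
    - [-160, 12, 5]
    - [-190, 12, 5]
    - [-200, 12, 5]
    - [-200, 12, 5]
    - [-200, 12, 5]
  roll: [0, 0, 0, 0, 0, 0, 0, 0, 0, 0, 0, 0]

```text
clock: 8.95
eef_pos: [0.4433, -0.0234, 0.2445]
tcp_rot: [0.022, -0.706, 0.022, 0.707]
contact_force: [0.9, 0.3, -1.3]
finger_gap: -0.002
```

```bash
python3 - <<'E'
from plant import bot
from h import *
s=bot.observe();M=rot(s["tcp_rot"]); print(s["eef_pos"], (M.T@(np.array([.35,-.38,.25])-s["eef_pos"])*1000).round())
E
```

```text
[ 0.44333509 -0.02343231  0.24449157] [ -5. 362.  71.]
```

Emit:
play_rows:
  grip: [0, 0, 0, 0, 0, 0, 0, 0, 0, 0, 0, 0, 0, 0]
  slide:
    - [0, 30, 6]
    - [0, 60, 12]
    - [0, 90, 18]
    - [0, 120, 24]
    - [0, 150, 30]
    - [0, 180, 36]
    - [0, 210, 42]
    - [0, 240, 48]
    - [0, 270, 54]
    - [0, 300, 60]
    - [0, 330, 66]
    - [0, 360, 70]
    - [0, 360, 70]
    - [0, 360, 70]
  roll: [0, 0, 0, 0, 0, 0, 0, 0, 0, 0, 0, 0, 0, 0]

```text
clock: 10.35
eef_pos: [0.3509, -0.378, 0.2434]
tcp_rot: [0.023, -0.706, 0.022, 0.708]
contact_force: [-0.2, 0.5, 0.5]
finger_gap: -0.001
```

```bash
python3 chk.py 5; python3 - <<'E'
from plant import viewer
from m import *
c=viewer.camera("top"); print(board(c)[:3]); cv2.imwrite("pics/top5.png",c["img"][:,:,::-1])
c=viewer.camera("scene"); print(board(c)[:3],carousel(c,np.array([.62,-.022])))
E
```

```text
10.35 [ 0.35089041 -0.3779585   0.24343212] [-0.17285081  0.5377487   0.47767017]
0.44563348955331733 233.01277149824602
(array([ 0.61981972, -0.02175942]), np.float64(11.985519395725467), np.float64(221.28591918945312))
(array([ 0.6178918 , -0.02266028]), (0.36004434204101565, 0.3598071594238281), 78.00721740722656)
(array([ 0.62669464, -0.02274878]), (0.3585899963378906, 0.3563100280761719), 78.04898834228516) (array([ 0.62181477, -0.02163712]), np.float64(11.96031790626976), np.float64(101.37966918945312))
```

View pics/crop5.png

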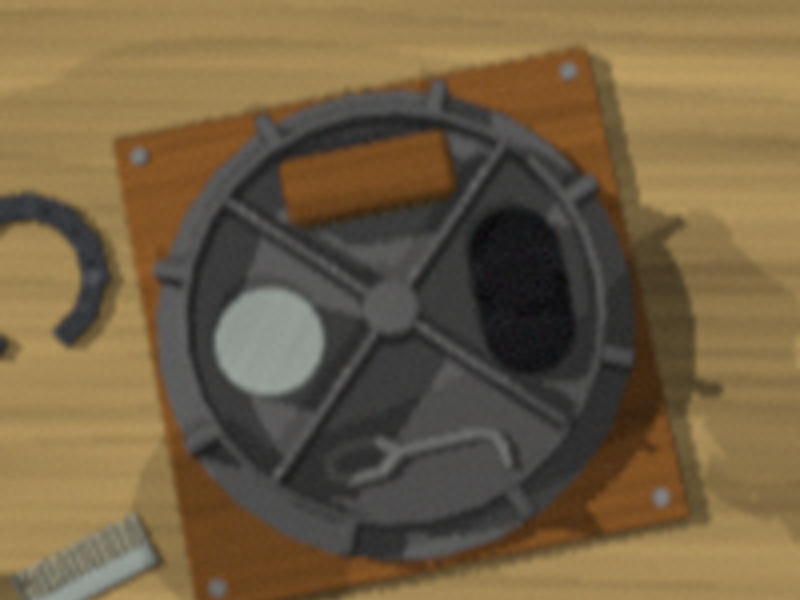

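View pics/top5.png

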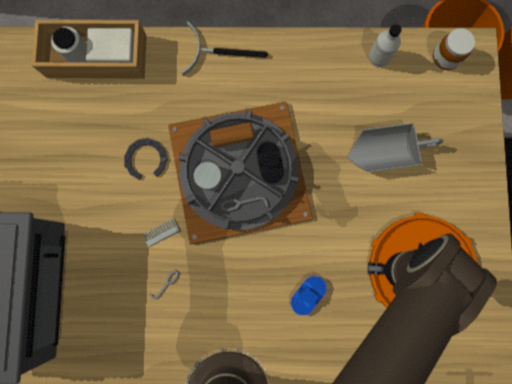

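The pick bay now faces the board's front edge, with the pick at crop pixel (425,460). Top and scene views agree: the carousel is at 11.97° and the board at about 12.0°. Everything else is unmoved and the arm is clear, so I'm handing in.

```bash
python3 -c "
from plant import bot
print(bot.hand_in())"
```

```text
the job is handed in; nothing more can be done
None
```

The hoof pick's compartment now faces squarely to the board's front edge, and I have handed the job in. I pushed one grip lug from beside the rim with the shut fingertips, turning the carousel about 76.7° clockwise. I then backed off, lifted, and moved the arm clear.

- **Alignment:** both the top and scene cameras put the compartment at about 191.97°, against 191.95–192.06° for the board's front direction. The error is about 0.1° or less.
- **Standing still:** the carousel's angle read the same before and after the finger left it.
- **Forces:** the readings at the end of each push move were about 2 N or less. I did not see the values in between.
- **Other things:** the last top view shows the rest of the bench unchanged by eye. The tools are still lying in their own compartments.
- **Disagreement:** the scene camera's estimate of the board centre was about 8 mm off the top camera's. This is probably because the carousel hides part of the board from that side. The angles from the two cameras agreed, so the alignment result does not depend on it.

The job took about 10.5 s of the 72 s allowed.

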